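Pump a cheese drum tight in the ratchet clamp

ROBOT

A 6-joint arm with a two-finger parallel gripper is mounted at the origin on a cart in front of the work surface, level with it; the furniture and walls round the work are solid. World frame = base frame: x ahead of the robot, y to its left, z up, the work surface at z = 0. Lengths are in mm, angles in degrees, forces in N, time in s.
With the tool pointing down it reaches from about 300 to 850 mm from the base axis. Payload 4.2 kg.
Tool frame: the origin (TCP) lies midway between the tips of the shut fingers; the grasp point (between the pads) lies 19 mm behind it (env.grasp_offset is the distance from the TCP to the grasp point, in mm); z points along the fingers, y is the line along which they close (so a half turn about z gives the same grasp; the last joint's range is limited). The gripper opens to 91 mm and grips with 3 to 60 N. Pads are 32 mm wide; open, the fingers measure 118 mm over their backs; the gripper's body (76 mm by 178 mm) begins 60 mm behind the grasp point.
Start: joints at [-69.557, 18.312, 89.639, -0, 72.044, -1.146], TCP at [211.574, -534.677, 213.976] pointing down, gripper open.
Joint ranges: [-177.97, 177.97], [-48.28, 115.42], [12.27, 149.76], [-77.06, 257.06], [2.81, 150.46], [-146.56, 146.56]. Speed limits (degrees/s): [147.25, 147.25, 180, 180, 180, 180].

INTERFACE

Orientations are given as [roll, pitch, yaw] about the fixed x, y, z axes, in that order (R = Rz(yaw) Ry(pitch) Rx(roll)).
In Python, from workcell import env, optics gives the robot as it stands. The module is installed in compiled form; this text tells all that it offers.
- The arm moves only by the tool send_rows, never from a script. Its argument "targets" is a list that holds one entry, the list of rows, each a list of 7 numbers: the turn, a rotation vector about the world's x, y, z scaled (see below), then the shift along the world's x, y, z scaled (see below), then the closure, from -1 (fully open) to 1 (shut). In form: [[[rx, ry, rz, x, y, z, gripper], ...]]. A call has 1 to 12 rows; each row shifts and turns the commanded pose from where the row before left it; what a row does not reach is not made up. The controller multiplies each number of a shift by 0.2 m and each number of a turn by pi/2 rad. A row lasts 1/10 s, in which the tool goes at most 50 mm and 8.59 degrees, less where a joint would pass 70% of its speed; a pose out of reach is approached as far as the arm can. A call with a number of a shift or a turn outside -1 to 1 is refused whole. A call with a gripper value outside its range is refused whole. The fingers move at their own pace and stop on an object; "grip_force" is the grip in N (left out, the last holds). Time passes only in rows, so rows that do not move let the fingers close. It gives the time, the measured TCP pose, the force, the opening and the grip force at its end, in the units of the state.
- env.state(): the state, without advancing time (a new reading comes with each control period).
- optics.grab_frame(name): name is "scene" or "top" or "wrist"; returns (picture, depth): 480x640x3 uint8, red, green, blue; 480x640 float32, mm along the optical axis (not along the pixel's ray), 0 where there is no reading.
- optics.camera_info(name): a dict with "camera_matrix" (3x3 intrinsics, pixels), "R" (3x3) and "t" (3): a world point X has camera coordinates R X + t; the wrist camera has in their place "mount" (4x4, takes a point from camera to tool coordinates, whose origin is the TCP and whose axes are the flange's). Camera axes: x right, y down, z forward; pixel columns grow to the right and rows downward; lengths in mm; the calibration is good to about 2 mm. A picture is of the moment at which its call begins: read the wrist's pose just before it. camera_info takes no time and is no camera call.
- env.job_done(): hands the job in; it is judged then, once.
Trained networks look in the newest picture that a camera, given by its name, has taken for a name from the list of things; names that differ only in an ending like _2 or _b are one class to them, and where a whole thing is asked for, a point or a joint stands for the part that bears it (a point fixed in the world has none). Each returns a list of dicts, best first, with "conf" (0 to 1); they miss things now and then, are a little off and sometimes report something else, mostly with a low value. They report only what shows in the picture. A call takes as long as a camera call.
- optics.silhouettes(camera, name): "mask" (480x640 bool, what is visible of it) and "at" ([column, row] in pixels, amid what is visible of it).
- optics.place_of(camera, name): "at" ([column, row] in pixels: a listed point, or the origin of a listed thing).
The state is a dict: "time_s": time; "qpos": joint angles; "qvel": joint speeds; "effort": joint torques, N m; "ee_pos": TCP position; "ee_rot": TCP orientation; "force": force on the tool from outside, world axes, zero at the start; "torque": the same for the moment, N m; "gripper_width": finger opening in mm; "gripper_force": force on a finger pad.
Only numpy, scipy, OpenCV 4.12 (cv2) and the standard library are available. Lean on these libraries where they do the work, as an engineer would, in place of code of your own. Each camera call takes 0.05 s, during which the arm holds its last target. There are 200 camera calls.

TASK

Stand the loose drum-shaped cheese from the front of the counter upright on the ratchet clamp's board, up against the fixed fence. Then hold the clamp's red handle and pump it to and fro in full strokes until you feel the jaw meet the cheese, give it two more full strokes so that the cheese is held firmly but not crushed, and leave the handle back at its rest, away from the cheese. Leave everything else on the counter where it is.

Things in the scene. Friction and masses are not known exactly. Their poses are not given: they have to be found in the camera images.
- drum: loose whitish drum-shaped goat cheese, a rough upright cylinder 64 x 62 mm wide and 72 mm high, about 0.2 kg; origin at the centre of its underside. It stands at the front of the counter in one of three places, a grey brick and a white pyramid in the other two; similar drums further back are not meant
- clamp: the ratchet clamp, fixed to the counter: pale wooden board 295 x 90 mm, its top 12 mm above the counter, with a dark housing, a toothed rack, a sprung jaw and a fence. Origin on the counter, on the clamp's middle line; x runs level from the handle to the fence, z up. Fence face at x = 115 mm; jaw 60 mm wide, top at z = 67 mm, moves along +x
- fence: the upright steel plate with a white facing at the far end of the clamp's board, fixed, 84 mm wide, 15 mm thick, its top 70 mm above the counter; origin at the foot of its face (on the board's top), axes as the clamp's
- handle (a point): middle of the lever's red cross bar: 14 mm thick, 86 mm long, level along the clamp's y axis, about 120 mm above the counter, between two flat arms 60 mm apart inside; 90 mm from the pivot. The bar turns in a grasp as the lever swings
- lever (a joint): angle of the lever (rad): 0 at rest, leaning 0.20 rad away from the fence; 0.40 at the front stop, leaning 0.20 rad towards the fence (36 mm of handle travel). A stroke takes the next tooth only if it starts below about 0.05 and goes beyond about 0.33. No return spring: it stays where it is left
- brick: grey flat-topped pyramid cheese, 57 x 63 x 54 mm, bystander; origin at the centre of its underside
- pyramid: white pyramid cheese, 76 x 78 x 80 mm, bystander; origin at the centre of its underside
- honey: honey jar, 71 mm wide, 110 mm high, bystander; origin at the centre of its underside
- jam: red jam jar, 75 mm wide, 112 mm high, bystander; origin at the centre of its underside
- stand: small black price card on a round foot, 75 mm wide, 106 mm high, bystander; origin at the centre of its underside
- seat (a point): where the centre of the drum's underside comes to stand against the fence: on the board's top at x = 84 mm, y = 0 in the clamp's frame. The jaw starts 14 to 54 mm short of touching a drum that stands here; the jaw's place is not reported, its touch is to be felt at the handle
- pivot (a point): the lever's pivot (axis along the clamp's y), 30 mm above the counter at x = -95 mm in the clamp's frame. A full stroke moves rack and jaw 8 mm (one tooth), and a second pawl holds it there. The jaw is sprung, 0.8 N per mm: after touching, each tooth adds about 6 N of pinch; pinch / 2.65 is felt at the handle, over 1 to 2 N for an empty stroke. Firm is 9 N or more; crushing begins at 25 N

How it is judged (in metres and radians):
On the way, in this order (a step that is already met when the one before it is completed fails the run):
1. the drum stands upright on the board between jaw and fence, let go (x of drum in the frame of clamp between 0.055 and 0.1 m and y of drum in the frame of clamp between -0.02 and 0.02 m and z of drum in the frame of clamp below 0.018 m and angle between drum's own z axis and vertical below 0.15 rad and contact force between the fingers and drum below 0.5 N), for 0.2 s.
2. a full forward stroke of the handle (value of joint lever above 0.3 rad).
3. the handle back at rest (value of joint lever below 0.06 rad).
4. a second full forward stroke (value of joint lever above 0.3 rad).
5. the handle back at rest again (value of joint lever below 0.06 rad).
6. a third full forward stroke (value of joint lever above 0.3 rad).
At the end, for the whole second after the job is handed in: the drum stands upright (within 0.15 rad) on the clamp's board within 25 mm of its middle line, pinched against the fence with 9 to 25 N and at rest, and the handle is back at rest (lever below 0.06 rad) (contact force between fence and drum between 9 and 25 N and value of joint lever below 0.06 rad and y of drum in the frame of clamp between -0.025 and 0.025 m and z of drum in the frame of clamp below 0.022 m and angle between drum's own z axis and vertical below 0.15 rad and linear speed of drum below 0.01 m/s); the robot touches nothing.
It fails at once if the drum is crushed: more than 25 N between it and the fence (contact force between fence and drum above 25 N).
It fails at once if a bystander is moved by more than 20 mm (distance of any of brick, pyramid, honey, jam, stand from where it was at the start of the episode above 0.02 m).
It also fails if it takes over 72 s, if anything falls off the work surface, if the arm or the gripper's body presses on something with over 40 N, if the wrist force passes 120 N, or if a joint passes its speed limit or range.

## Working session

There is one attempt and no reset: what is moved stays moved. The work goes in short steps, Python scripts to look and compute and a tool call to move; the robot and the scene stay as the last step left them, time stands still between calls to the robot, and variables do not carry over. Pictures are saved under pics/ and viewed, at most 10 in all, crops included, and the job is handed in when it is done.

Besides the shell and the picture viewer there is one more tool, called after "Request:" by a JSON object that holds its "method" and its "body". send_rows: Moves the arm, as the interface text tells. Its arguments: {"type":"object","properties":{"targets":{"type":"array"},"grip_force":{"type":"number"}},"required":["targets"]}

```bash
mkdir -p pics
cat > h.py <<'E'
import numpy as np, cv2
from workcell import env, optics
from scipy.spatial.transform import Rotation as Ro
def cam(name):
    i=optics.camera_info(name); K=np.array(i["camera_matrix"])
    if "R" in i: return K,np.array(i["R"]),np.array(i["t"]).ravel()
    s=env.state(); M=np.array(i["mount"]); T=np.eye(4); T[:3,:3]=Ro.from_euler('xyz',s["ee_rot"],degrees=True).as_matrix(); T[:3,3]=s["ee_pos"]
    W=np.linalg.inv(T@M); return K,W[:3,:3],W[:3,3]
def cloud(K,R,t,d):
    v,u=np.mgrid[:480,:640]; p=np.stack([(u-K[0,2])/K[0,0]*d,(v-K[1,2])/K[1,1]*d,d],-1)
    return (p-t)@R
def ray(K,R,t,uv,z):
    r=R.T@np.array([(uv[0]-K[0,2])/K[0,0],(uv[1]-K[1,2])/K[1,1],1]); c=-R.T@t
    return c+r*(z-c[2])/r[2]
E
cat > a.py <<'E'
from h import *
s=env.state(); print(s)
for c in ("scene","top"):
    K,R,t=cam(c); im,d=optics.grab_frame(c); cv2.imwrite(f"pics/{c}0.png",im[:,:,::-1]); P=cloud(K,R,t,d)
    np.savez(f"{c}0.npz",im=im,d=d,P=P)
    print(c,"cam pos",(-R.T@t).round())
    for n in ("drum","clamp","fence","brick","pyramid","honey","jam","stand"):
        for o in optics.silhouettes(c,n)[:3]:
            m=o["mask"]&(d>0); q=P[m]
            if len(q)>20: print(n,round(o["conf"],2),np.round(o["at"]),m.sum(),"lo",np.percentile(q,2,axis=0).round(),"hi",np.percentile(q,98,axis=0).round())
    for n,z in (("handle",120),("pivot",30),("seat",12),("clamp",0),("fence",12),("drum",0)):
        for o in optics.place_of(c,n)[:3]: print(" place",n,round(o["conf"],2),np.round(o["at"]),ray(K,R,t,o["at"],z).round(1))
E
python3 a.py
```

```text
{'time_s': 0.0, 'qpos': array([-6.95586983e+01,  1.83520071e+01,  8.97061541e+01, -1.07893405e-03,
        7.20429618e+01, -1.14554718e+00]), 'qvel': array([-0.01796828, -0.03804156,  0.00496617, -0.0812217 ,  0.08531627,
       -0.00809395]), 'effort': array([-1.67573235e-04, -4.12453651e+01, -2.31974888e+01,  7.27161602e-02,
        4.54621157e-02, -1.93795590e-04]), 'ee_pos': array([ 211.37323421, -534.2031748 ,  213.11831242]), 'ee_rot': array([-1.79898877e+02, -9.96090219e-04,  2.15871816e+01]), 'force': array([-0.28712359,  0.09880792,  0.47210673]), 'torque': array([0.00652565, 0.01459945, 0.02716963]), 'gripper_force': 0.0, 'gripper_width': 91.15196576850502}
scene cam pos [  -76. -1194.  1560.]
drum 0.63 [324. 290.] 458 lo [ 483. -232.   12.] hi [ 537. -179.   76.]
clamp 0.88 [258. 193.] 1950 lo [483. 143.  -2.] hi [591. 442. 124.]
fence 0.53 [238. 168.] 301 lo [478. 422.  11.] hi [560. 450.  74.]
brick 0.7 [367. 363.] 471 lo [ 467. -497.    1.] hi [ 517. -444.   57.]
brick 0.44 [329. 202.] 666 lo [674.  72.   8.] hi [737. 137. 114.]
pyramid 0.6 [343. 324.] 707 lo [ 465. -36
[... 1205 characters left out ...]
] 683 lo [675.  79.   6.] hi [740. 146. 117.]
jam 0.84 [291. 191.] 648 lo [722.  17.  16.] hi [789.  84. 120.]
jam 0.21 [230. 268.] 193 lo [504. 208.  33.] hi [582. 246. 134.]
stand 0.64 [365. 221.] 225 lo [ 666. -209.   -1.] hi [ 701. -150.  110.]
 place handle 0.51 [230. 266.] [544.  215.4 120. ]
 place pivot 0.58 [232. 274.] [533.8 222.7  30. ]
 place seat 0.66 [171. 276.] [532.7 406.6  12. ]
 place clamp 0.97 [198. 275.] [535.7 330.2   0. ]
 place fence 0.69 [162. 279.] [524.7 432.3  12. ]
 place fence 0.59 [466. 284.] [ 490.5 -461.4   12. ]
 place fence 0.3 [196. 276.] [530.1 330.9  12. ]
 place drum 0.8 [375. 277.] [ 517.2 -194.7    0. ]
 place drum 0.69 [164. 282.] [518.2 430.    0. ]
```

Run:
```python
import cv2,numpy as np
a=cv2.imread("pics/scene0.png"); b=cv2.imread("pics/top0.png")
c=np.vstack([cv2.resize(a[130:330,180:400],None,fx=3,fy=3)[:300*2][:, :660], ])
cv2.imwrite("pics/s1.png",c)
cv2.imwrite("pics/t1.png",cv2.resize(b[170:320,120:500],(800,316),interpolation=2))
```

```text
(no output)
```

View pics/s1.png

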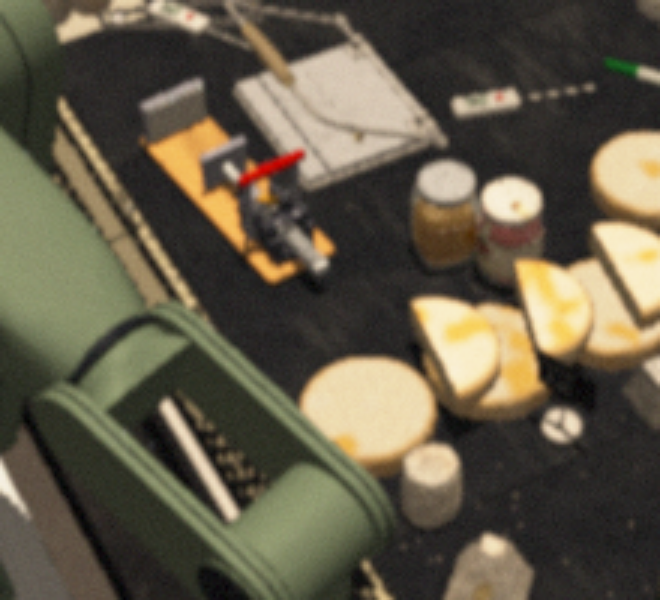

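View pics/t1.png

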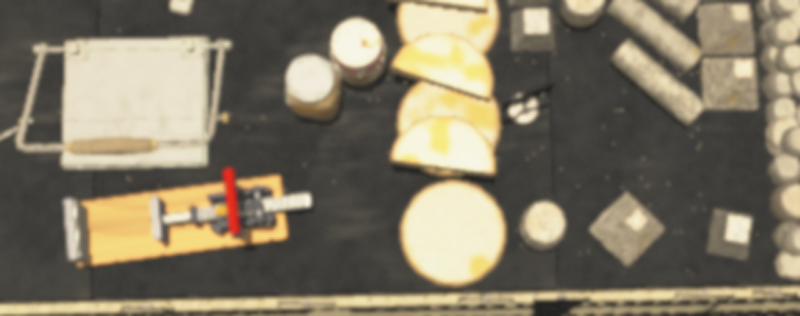

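The arm stands at the right. The drum (scene crop about 430,485; top crop 543,225) is beside a large round cheese. The clamp's fence is at the left, and its red bar is at top crop 231,200. I'll move over the drum.

Request:
{"method": "send_rows", "body": {"targets": [[[0, 0, 0.076, 0.15, 0.16, 0, -1], [0, 0, 0.076, 0.15, 0.16, 0, -1], [0, 0, 0.076, 0.15, 0.16, 0, -1], [0, 0, 0.076, 0.15, 0.16, 0, -1], [0, 0, 0.076, 0.15, 0.16, 0, -1], [0, 0, 0.076, 0.15, 0.16, 0, -1], [0, 0, 0.076, 0.15, 0.16, 0, -1], [0, 0, 0.076, 0.15, 0.16, 0, -1], [0, 0, 0.076, 0.15, 0.16, 0, -1], [0, 0, 0.076, 0.15, 0.16, 0, -1], [0, 0, 0, 0, 0, 0, -1]]]}}

```text
time_s: 2.6
ee_pos: [514.7, -211.1, 213.8]
ee_rot: [179.9, -0.1, 90.4]
force: [0.1, -1.0, 0.6]
gripper_width: 90.9
gripper_force: 0.0
```

```bash
cat > w.py <<'E'
from h import *
import sys
def shot(tag,names,places=()):
    K,R,t=cam("wrist"); im,d=optics.grab_frame("wrist"); cv2.imwrite(f"pics/{tag}.png",im[:,:,::-1]); P=cloud(K,R,t,d); np.savez(tag+".npz",im=im,d=d,P=P,K=K,R=R,t=t)
    for n in names:
        for o in optics.silhouettes("wrist",n)[:2]:
            m=o["mask"]&(d>0); q=P[m]
            if len(q)>20:
                print(n,round(o["conf"],2),np.round(o["at"]),m.sum(),"lo",np.percentile(q,2,axis=0).round(1),"hi",np.percentile(q,98,axis=0).round(1))
                h=np.percentile(q[:,2],95); T=q[abs(q[:,2]-h)<8]; 
                (cx,cy),r=cv2.minEnclosingCircle(T[:,:2].astype(np.float32)); print("   top z",h.round(1),"mean",T.mean(0).round(1),"circle",round(cx,1),round(cy,1),round(r,1))
    for n,z in places:
        for o in optics.place_of("wrist",n)[:2]: print(" place",n,round(o["conf"],2),np.round(o["at"]),ray(K,R,t,o["at"],z).round(1))
    return im,d,P
E
python3 - <<'E'
from w import *
s=env.state(); print(s["time_s"],s["ee_pos"].round(1),s["ee_rot"].round(1)); print(np.array(optics.camera_info("wrist")["mount"]).round(2))
shot("w1",["drum"],[("drum",0)])
E
```

```text
2.6 [ 514.7 -211.1  213.8] [ 1.799e+02 -1.000e-01  9.040e+01]
[[ 0.0000e+00 -9.6000e-01 -2.8000e-01  7.9320e+01]
 [ 1.0000e+00  0.0000e+00 -0.0000e+00  1.1000e-01]
 [ 0.0000e+00 -2.8000e-01  9.6000e-01 -1.6881e+02]
 [ 0.0000e+00  0.0000e+00  0.0000e+00  1.0000e+00]]
 place drum 0.89 [315. 200.] [ 513.  -202.5    0. ]
```

View pics/w1.png

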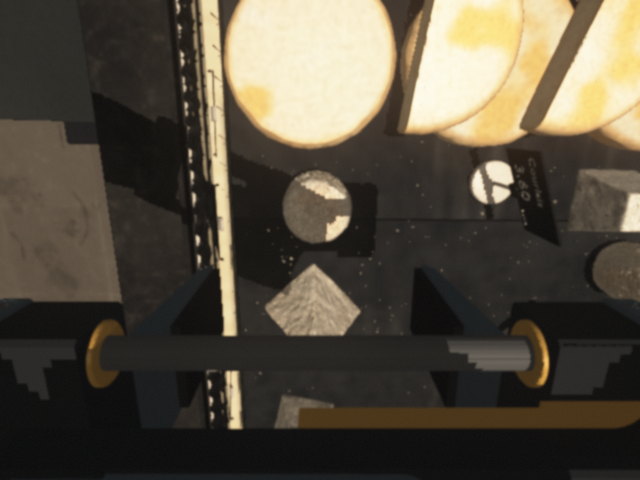

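Run:
```python
import numpy as np
z=np.load("w1.npz"); P=z["P"]; d=z["d"]
m=(d>0)&(abs(P[...,0]-515)<50)&(abs(P[...,1]+203)<60)
q=P[m]; 
for lo,hi in ((20,40),(40,60),(60,80)):
    s=q[(q[:,2]>lo)&(q[:,2]<hi)]; print(lo,len(s), len(s) and (np.percentile(s,[2,50,98],axis=0).round(1)).tolist())
# height grid
for y in range(-260,-120,10):
    print(y,[ (lambda a: int(np.median(a)) if len(a) else None)(P[(d>0)&(abs(P[...,0]-x)<5)&(abs(P[...,1]-y)<5)][:,2]) for x in range(450,590,10)])
```

```text
20 480 [[482.9, -188.1, 21.6], [509.2, -147.2, 29.4], [536.2, -143.2, 38.5]]
40 410 [[485.7, -206.3, 40.4], [514.7, -176.1, 51.6], [543.3, -170.6, 59.8]]
60 3349 [[489.6, -223.3, 62.4], [514.0, -198.0, 68.5], [539.5, -174.9, 70.5]]
-260 [-1, -1, -1, -1, -1, -1, -2, -1, -2, -2, -2, -2, -1, -2]
-250 [-2, -2, -2, -1, -1, -1, -1, -1, -2, -2, -1, -1, -1, -1]
-240 [-1, -1, -1, -2, -2, -1, None, None, -1, -2, -1, -2, -2, -1]
-230 [-1, -2, 266, -1, -1, 61, 66, 62, None, -2, -2, 252, -2, -2]
-220 [-1, -1, 267, -2, 65, 68, 68, 68, 68, 59, -1, 266, -2, -2]
-210 [-2, -1, 278, -1, 68, 69, 68, 68, 68, 67, -2, 268, -2, -2]
-200 [-1, 270, 267, -2, 68, 68, 68, 68, 68, 68, -2, 263, -2, -2]
-190 [314, 314, 326, 329, 329, 328, 328, 326, 326, 326, 326, 320, 317, 314]
-180 [314, 314, 307, 307, 307, 307, 307, 307, 307, 307, 307, 308, 314, 314]
-170 [304, 306, 303, -2, -2, -1, 41, 28, -1, -2, -2, 305, 307, 305]
-160 [-1, -2, -1, -2, -2, -2, -1, -2, -2, -2, -2, -2, -2, -2]
-150 [-1, -1, -1, -2, -1, 25, 26, 0, -1, -1, -1, -2, -2, -2]
-140 [-2, -2, 24, 30, 30, 31, 31, 31, 30, 29, -1, -2, -2, -2]
-130 [-1, 28, 31, 31, 31, 31, 31, 31, 31, 31, 29, -1, -2, 33]
```

The drum (pixel 317,207) is clear of the big wheel, with its centre at about (514,-200) and its top at z 69. I'll go down and grip it lightly.

Request:
{"method": "send_rows", "body": {"targets": [[[0, 0, 0, 0, 0.055, 0, -1], [0, 0, 0, 0, 0, -0.2, -1], [0, 0, 0, 0, 0, -0.2, -1], [0, 0, 0, 0, 0, -0.2, -1], [0, 0, 0, 0, 0, -0.2, -1], [0, 0, 0, 0, 0, -0.13, -1], [0, 0, 0, 0, 0, 0, 0], [0, 0, 0, 0, 0, 0, 0.5], [0, 0, 0, 0, 0, 0, 1], [0, 0, 0, 0, 0, 0, 1], [0, 0, 0, 0, 0, 0, 1], [0, 0, 0, 0, 0, 0, 1]]], "grip_force": 10}}

```text
time_s: 3.95
ee_pos: [513.1, -204.3, 29.8]
ee_rot: [179.8, 0.1, 90.0]
force: [0.2, 0.0, 6.7]
gripper_width: 61.4
gripper_force: 10.1
```

Request:
{"method": "send_rows", "body": {"targets": [[[0, 0, 0, 0, 0, 0.1, 1], [0, 0, 0, 0, 0, 0.2, 1], [0, 0, 0, 0, 0, 0.2, 1], [0, 0, 0, 0, 0.1, 0.2, 1], [0, 0, 0, 0, 0.2, 0.12, 1], [0, 0, 0, 0, 0.2, 0.1, 1], [0, 0, 0, 0, 0.2, 0.1, 1], [0, 0, 0, 0, 0.2, 0.1, 1], [0, 0, 0, 0, 0.2, 0.1, 1], [0, 0, 0, 0, 0.2, 0.1, 1], [0, 0, 0, 0, 0.2, 0.05, 1], [0, 0, 0, 0, 0.2, 0.05, 1]]]}}

```text
time_s: 5.15
ee_pos: [510.8, 137.8, 312.8]
ee_rot: [180.0, 0.0, 90.0]
force: [1.7, -0.1, -2.9]
gripper_width: 61.1
gripper_force: 9.9
```

Request:
{"method": "send_rows", "body": {"targets": [[[0, 0, 0, 0.02, 0.2, 0, 1], [0, 0, 0, 0.02, 0.2, 0, 1], [0, 0, 0, 0.02, 0.15, 0, 1], [0, 0, 0, 0.02, 0.1, 0, 1], [0, 0, 0, 0, 0, 0, 1], [0, 0, 0, 0, 0, 0, 1]]]}}

```text
time_s: 5.75
ee_pos: [527.3, 265.7, 311.6]
ee_rot: [-179.9, 0.1, 90.0]
force: [-0.2, -0.1, -2.6]
gripper_width: 60.8
gripper_force: 9.9
```

Run:
```python
from w import *
shot("w2",["clamp","fence","handle","drum"],[("handle",120),("pivot",30),("seat",12),("clamp",0),("fence",12)])
s=env.state(); print(s["time_s"],s["ee_pos"],s["ee_rot"],s["force"])
```

```text
clamp 0.75 [323. 118.] 16713 lo [483.2 228.6   7.8] hi [581.6 444.3  68.9]
   top z 67.7 mean [524.8 403.2  66.2] circle 532.3 334.8 119.9
fence 0.93 [309.  30.] 2269 lo [481.1 428.8  20.1] hi [558.7 448.7  69.3]
   top z 68.9 mean [520.  439.3  67. ] circle 520.2 440.8 41.9
handle 0.58 [362. 237.] 331 lo [538.4 218.7  31.9] hi [586.7 248.9 124.7]
   top z 124.2 mean [583.4 223.5 122.6] circle 582.7 222.2 6.5
drum 0.59 [313. 291.] 14442 lo [501.3 248.4 297.4] hi [552.5 299.1 352. ]
   top z 351.6 mean [527.  278.6 349.8] circle 527.0 270.5 28.1
 place pivot 0.61 [332. 233.] [544.6 220.6  30. ]
 place seat 0.98 [313.  73.] [522.7 402.3  12. ]
 place clamp 0.79 [323. 147.] [534.3 320.3   0. ]
 place clamp 0.24 [313.  45.] [522.8 432.7  -0. ]
 place fence 0.64 [312.  47.] [521.3 428.9  12. ]
6.25 [527.60843948 265.98458675 312.11396388] [ 1.79984534e+02 -5.59966290e-04  8.99634266e+01] [ 0.2985212  -0.20896938 -2.96514994]
```

View pics/w2.png

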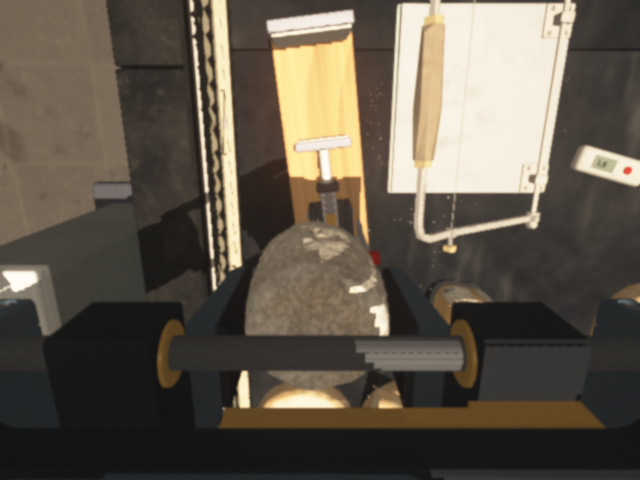

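The board, fence (top edge at pixel 310,25) and jaw (325,143) are clear. The drum hangs upright in the grip. Next I'll fit the clamp's axis.

Run:
```python
import numpy as np
z=np.load("w2.npz"); P=z["P"]; d=z["d"]; im=z["im"].astype(int)
ok=(d>0)
# board: orange, z 5..20
b=ok&(P[...,2]>5)&(P[...,2]<20)&(im[...,0]-im[...,2]>40)
L=[]
for y in range(300,425,5):
    q=P[b&(abs(P[...,1]-y)<2.5)]; 
    if len(q)>30: L.append((y,*np.percentile(q[:,0],[1,99])))
L=np.array(L); l=np.polyfit(L[:,0],L[:,1],1); r=np.polyfit(L[:,0],L[:,2],1); print("edges",L[::4].round(1).tolist(),l,r, "z",np.median(P[b][:,2]))
f=P[ok&(P[...,2]>60)&(P[...,2]<76)&(P[...,1]>420)&(P[...,1]<460)&(P[...,0]>470)&(P[...,0]<570)]
print("fence top",len(f),np.median(f,0)); print("slope y(x)",np.polyfit(f[:,0],f[:,1],1), np.percentile(f,[1,99],axis=0).round(1))
for x in range(485,560,10):
    q=f[abs(f[:,0]-x)<5]; print(x,np.percentile(q[:,1],[2,98]).round(1))
j=P[ok&(P[...,2]>55)&(P[...,2]<76)&(P[...,1]>300)&(P[...,1]<400)&(P[...,0]>470)&(P[...,0]<590)]
print("jaw",len(j),np.median(j,0),np.percentile(j,[1,99],axis=0).round(1),np.polyfit(j[:,0],j[:,1],1))
t=np.load("top0.npz"); P=t["P"]; im=t["im"].astype(int)
m=(im[...,0]>120)&(im[...,1]<70)&(im[...,2]<70)&(P[...,2]>100)&(P[...,1]>150)&(P[...,1]<300); h=P[m]
print("red top",len(h),h.mean(0),np.percentile(h,[2,98],axis=0).round(1))
t=np.load("scene0.npz"); P=t["P"]; im=t["im"].astype(int)
m=(im[...,0]>120)&(im[...,1]<70)&(im[...,2]<70)&(P[...,2]>100)&(P[...,1]>150)&(P[...,1]<300); h=P[m]
print("red scene",len(h),h.mean(0),np.percentile(h,[2,98],axis=0).round(1))
```

```text
edges [[300.0, 492.0, 898.9], [320.0, 488.8, 862.3], [340.0, 487.2, 576.5], [360.0, 485.1, 573.1], [380.0, 482.3, 570.6], [400.0, 480.6, 567.7], [420.0, 478.0, 566.0]] [-4.96682010e-02  4.94488391e+02] [  -2.8890716  1690.64944072] z 9.953758402147189
fence top 1616 [520.24827462 439.40140365  67.25211469]
slope y(x) [1.09869619e-01 3.82255320e+02] [[479.4 429.4  60.9]
 [560.3 450.1  69.7]]
485 [428.7 443. ]
495 [429.5 444.1]
505 [430.6 445.4]
515 [431.7 446.4]
525 [433.  447.6]
535 [434.1 448.9]
545 [435.  449.8]
555 [436.4 450.9]
jaw 667 [533.25805371 328.09785592  64.45154658] [[503.9 319.9  60.5]
 [561.5 336.   66.5]] [1.08015922e-01 2.70408517e+02]
red top 134 [545.70709817 215.92924681 125.57803432] [[505.6 207.1 117.6]
 [586.9 226.4 134.6]]
red scene 66 [541.56990681 212.63048343 123.93770677] [[507.4 203.6 114.1]
 [578.6 221.8 132.9]]
```

Request:
{"method": "send_rows", "body": {"targets": [[[0, 0, 0.037, -0.008, 0.16, 0, 1], [0, 0, 0.037, -0.008, 0.2, 0, 1], [0, 0, 0, 0, 0.2, 0, 1], [0, 0, 0, 0, 0.09, -0.1, 1], [0, 0, 0, 0, 0, -0.2, 1], [0, 0, 0, 0, 0, -0.2, 1], [0, 0, 0, 0, 0, -0.2, 1], [0, 0, 0, 0, 0, -0.2, 1], [0, 0, 0, 0, 0, -0.2, 1], [0, 0, 0, 0, 0, -0.15, 1], [0, 0, 0, 0, 0, 0, 1], [0, 0, 0, 0, 0, 0, 1]]]}}

```text
time_s: 7.45
ee_pos: [523.9, 396.4, 62.2]
ee_rot: [-179.9, 0.0, 96.6]
force: [-2.8, -0.5, -2.5]
gripper_width: 61.2
gripper_force: 9.9
```

Now slowly down to the board.

Request:
{"method": "send_rows", "body": {"targets": [[[0, 0, 0, 0, 0, -0.05, 1], [0, 0, 0, 0, 0, -0.035, 1], [0, 0, 0, 0, 0, -0.01, 1], [0, 0, 0, 0, 0, 0, 1], [0, 0, 0, 0, 0, 0, 1]]]}}

```text
time_s: 7.95
ee_pos: [523.9, 397.4, 46.7]
ee_rot: [179.9, -0.1, 96.6]
force: [-9.0, -1.3, 3.4]
gripper_width: 60.8
gripper_force: 9.9
```

Request:
{"method": "send_rows", "body": {"targets": [[[0, 0, 0, 0, 0, 0, 0.2], [0, 0, 0, 0, 0, 0, -0.4], [0, 0, 0, 0, 0, 0, -1], [0, 0, 0, 0, 0, 0, -1], [0, 0, 0, 0, 0, 0, -1]]]}}

```text
time_s: 8.45
ee_pos: [523.9, 397.4, 46.8]
ee_rot: [179.9, -0.1, 96.6]
force: [-7.9, -0.7, 4.0]
gripper_width: 85.2
gripper_force: 0.0
```

```bash
cat > dr.py <<'E'
from w import *
import sys
s=env.state(); print(s["time_s"],s["ee_pos"].round(1),s["force"].round(1))
tag=sys.argv[1]; im,d,P=shot(tag,["drum"],[("drum",12),("fence",12),("seat",12)])
for lo,hi in ((20,40),(40,60),(60,76),(76,95)):
    q=P[(d>0)&(P[...,2]>lo)&(P[...,2]<hi)&(P[...,0]>475)&(P[...,0]<575)&(P[...,1]>345)&(P[...,1]<460)]
    if len(q)>20: print(lo,len(q),np.percentile(q,[1,50,99],axis=0).round(1).tolist())
E
python3 dr.py w3
```

```text
8.45 [523.9 397.4  46.8] [-7.9 -0.7  4. ]
drum 0.7 [316. 291.] 12576 lo [495.7 381.   47. ] hi [548.  430.2  82.4]
   top z 82.0 mean [521.5 412.   80.1] circle 522.7 403.8 28.1
 place drum 0.58 [316. 265.] [522.8 402.2  12. ]
 place fence 0.88 [319. 211.] [521.1 432.9  12. ]
20 1134 [[480.0, 414.4, 20.2], [518.6, 447.1, 31.1], [558.6, 452.0, 39.7]]
40 3699 [[476.2, 380.4, 40.7], [523.5, 425.6, 53.3], [570.7, 452.3, 59.9]]
60 11772 [[477.1, 391.5, 60.4], [521.0, 437.5, 67.7], [570.3, 451.1, 75.6]]
76 11753 [[476.3, 378.4, 76.3], [522.1, 411.5, 80.8], [572.9, 428.2, 94.2]]
```

View pics/w3.png

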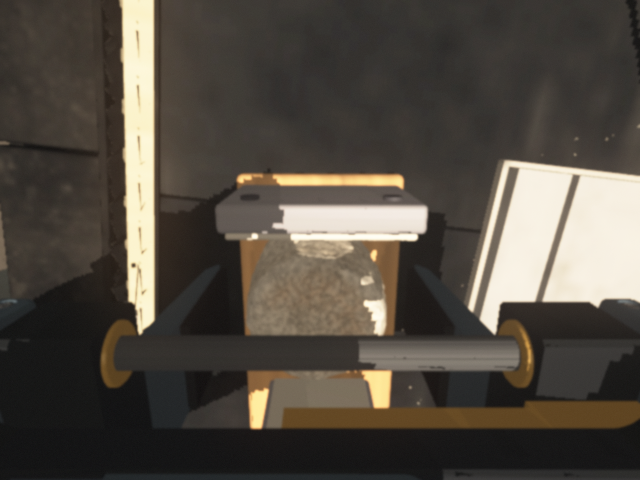

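The drum stands upright near the fence, between the open fingers. There is a small gap at the fence. I'll rise slowly and watch the force.

Request:
{"method": "send_rows", "body": {"targets": [[[0, 0, 0, 0, 0, 0.03, -1], [0, 0, 0, 0, 0, 0.03, -1], [0, 0, 0, 0, 0, 0, -1]]]}}

```text
time_s: 9.0
ee_pos: [524.0, 397.2, 58.1]
ee_rot: [179.9, -0.1, 96.6]
force: [-7.6, -1.2, 3.0]
gripper_width: 90.9
gripper_force: 0.0
```

Request:
{"method": "send_rows", "body": {"targets": [[[0, 0, 0, 0, 0, 0.1, -1], [0, 0, 0, 0, 0, 0.2, -1], [0, 0, 0, 0, 0, 0.2, -1], [0, 0, 0, 0, 0, 0.2, -1], [0, 0, 0, 0, 0, 0, -1]]]}}

```text
time_s: 9.5
ee_pos: [528.7, 399.1, 205.6]
ee_rot: [179.0, -0.5, 96.7]
force: [0.3, -0.6, 0.5]
gripper_width: 91.5
gripper_force: 0.0
```

```bash
python3 dr.py w4
```

```text
9.5 [528.7 399.1 205.6] [ 0.3 -0.6  0.5]
drum 0.58 [305. 220.] 4339 lo [495.8 378.4  38.4] hi [548.6 430.1  82.4]
   top z 82.0 mean [522.1 404.5  80.2] circle 522.5 402.8 28.2
 place drum 0.69 [308. 208.] [523.  405.5  12. ]
 place fence 0.63 [309. 180.] [521.1 431.5  12. ]
20 185 [[479.8, 415.9, 25.4], [519.0, 447.0, 29.6], [558.4, 451.9, 39.3]]
40 442 [[481.2, 401.0, 42.0], [519.0, 431.5, 54.5], [557.6, 452.4, 59.9]]
60 2435 [[480.0, 391.4, 61.2], [520.8, 439.0, 67.6], [560.0, 450.9, 75.6]]
76 3546 [[496.8, 378.7, 76.4], [521.9, 404.2, 80.5], [548.3, 427.8, 82.7]]
```

The drum is seated: upright, with its top centre at about (522.5, 403), which is about x 85, y 2 in the clamp's frame. Now the handle. I'll rotate the tool and look at the bar from above.

Request:
{"method": "send_rows", "body": {"targets": [[[0, 0, 0.09, 0, 0, 0.1, -1], [0, 0, 0.09, 0, -0.05, 0.1, -1], [0, 0, 0.09, 0.01, -0.1, 0.05, -1], [0, 0, 0.09, 0.01, -0.1, 0, -1], [0, 0, 0.09, 0.01, -0.1, 0, -1], [0, 0, 0.09, 0.01, -0.1, 0, -1], [0, 0, 0.09, 0.01, -0.1, 0, -1], [0, 0, 0.09, 0.01, -0.1, 0, -1], [0, 0, 0.09, 0.01, -0.1, 0, -1], [0, 0, 0.09, 0.01, -0.1, 0, -1], [0, 0, 0.09, 0, -0.1, 0, -1], [0, 0, 0.01, 0, 0, 0, -1]]]}}

```text
time_s: 10.95
ee_pos: [540.1, 204.2, 243.9]
ee_rot: [-179.9, -0.1, -173.4]
force: [0.4, 0.5, 0.4]
gripper_width: 90.9
gripper_force: 0.0
```

Run:
```python
from w import *
s=env.state(); print(s["time_s"],s["ee_pos"].round(1),s["ee_rot"].round(1),s["qpos"].round(1),s["force"].round(1))
im,d,P=shot("w5",["handle"],[("handle",118),("pivot",30)])
i=im.astype(int); m=(i[...,0]>90)&(i[...,0]>2*i[...,1])&(i[...,0]>2*i[...,2])&(d>0)&(P[...,2]>90)&(P[...,2]<150); q=P[m]; v,u=np.nonzero(m)
if len(q): print(len(q),"px",u.mean(),v.mean(),q.mean(0).round(1),np.percentile(q,[1,50,99],axis=0).round(1).tolist(),np.polyfit(q[:,0],q[:,1],1))
```

```text
10.95 [540.1 204.2 243.9] [-1.799e+02 -1.000e-01 -1.734e+02] [ 19.6  17.6  86.3  -0.   76.2 -77. ] [0.4 0.5 0.4]
handle 0.74 [335. 231.] 2485 lo [503.6 206.2   9. ] hi [588.1 245.5 125.2]
   top z 124.9 mean [542.9 215.2 122.9] circle 545.3 215.3 43.1
handle 0.52 [391. 210.] 22761 lo [481.4 141.9   3.8] hi [582.8 442.  124.1]
   top z 122.7 mean [542.8 215.2 122.8] circle 545.3 215.0 43.1
 place handle 0.88 [333. 243.] [547.4 217.7 118. ]
 place pivot 0.87 [336. 216.] [544.  223.7  30. ]
1652 px 331.67615012106535 241.75 [545.4 215.9 123.1] [[504.0, 207.1, 118.5], [545.7, 215.7, 123.4], [586.6, 225.9, 125.6]] [1.05687396e-01 1.58243199e+02]
```

View pics/w5.png

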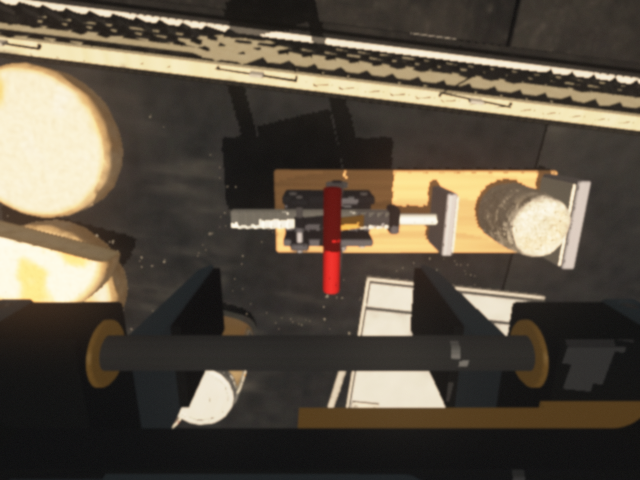

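The picture shows the red bar from about (333,190) to (333,290), centred at (545.4, 216), z ≈ 119. It leans less than the full rest angle, so I'll first pull it back. The jaw is at (445,225) and the drum at (540,225), leaving a gap of about 36 mm. I'll lower onto the bar.

Request:
{"method": "send_rows", "body": {"targets": [[[0, 0, 0, 0.027, 0.06, -0.1, -1], [0, 0, 0, 0, 0, -0.2, -1], [0, 0, 0, 0, 0, -0.2, -1], [0, 0, 0, 0, 0, -0.15, -1], [0, 0, 0, 0, 0, -0.06, -1], [0, 0, 0, 0, 0, 0, -1], [0, 0, 0, 0, 0, 0, 0], [0, 0, 0, 0, 0, 0, 0.6], [0, 0, 0, 0, 0, 0, 1], [0, 0, 0, 0, 0, 0, 1], [0, 0, 0, 0, 0, 0, 1], [0, 0, 0, 0, 0, 0, 1]]], "grip_force": 20}}

```text
time_s: 12.35
ee_pos: [545.9, 218.3, 103.2]
ee_rot: [180.0, 0.0, -173.4]
force: [0.3, 0.0, -0.4]
gripper_width: 46.2
gripper_force: 0.0
```

Request:
{"method": "send_rows", "body": {"targets": [[[0, 0, 0, 0, 0, 0, 1], [0, 0, 0, 0, 0, 0, 1], [0, 0, 0, 0, 0, 0, 1], [0, 0, 0, 0, 0, 0, 1], [0, 0, 0, 0, 0, 0, 1], [0, 0, 0, 0, 0, 0, 1]]]}}

```text
time_s: 12.95
ee_pos: [545.8, 218.2, 102.9]
ee_rot: [-180.0, -0.0, -173.4]
force: [0.6, -0.1, -0.3]
gripper_width: 13.6
gripper_force: 20.0
```

Request:
{"method": "send_rows", "body": {"targets": [[[0, 0, 0, 0.002, -0.02, 0, 1], [0, 0, 0, 0.002, -0.02, -0.001, 1], [0, 0, 0, 0.001, -0.01, -0.001, 1], [0, 0, 0, 0, 0, 0, 1], [0, 0, 0, 0, 0, 0, 1]]]}}

```text
time_s: 13.45
ee_pos: [546.9, 208.2, 102.4]
ee_rot: [-180.0, 0.0, -173.4]
force: [0.6, 1.9, -3.1]
gripper_width: 12.9
gripper_force: 20.0
```

Request:
{"method": "send_rows", "body": {"targets": [[[0, 0, 0, 0.001, -0.01, -0.001, 1], [0, 0, 0, 0, 0, 0, 1], [0, 0, 0, 0, 0, 0, 1]]]}}

```text
time_s: 13.75
ee_pos: [547.1, 206.5, 102.2]
ee_rot: [180.0, 0.0, -173.4]
force: [1.7, 3.5, -4.6]
gripper_width: 13.5
gripper_force: 20.0
```

Request:
{"method": "send_rows", "body": {"targets": [[[0, 0, 0, 0.001, -0.01, -0.001, 1], [0, 0, 0, 0, 0, 0, 1], [0, 0, 0, 0, 0, 0, 1]]]}}

```text
time_s: 14.05
ee_pos: [547.1, 206.4, 102.2]
ee_rot: [179.8, 0.0, -173.4]
force: [0.5, 8.4, -4.3]
gripper_width: 13.5
gripper_force: 20.0
```

The rest stop is felt at y 206.4. First stroke.

Request:
{"method": "send_rows", "body": {"targets": [[[0, 0, 0, -0.004, 0.036, 0.004, 1], [0, 0, 0, -0.004, 0.036, 0.003, 1], [0, 0, 0, -0.004, 0.036, 0, 1], [0, 0, 0, -0.004, 0.036, -0.002, 1], [0, 0, 0, -0.004, 0.036, -0.003, 1]]]}}

```text
time_s: 14.55
ee_pos: [543.3, 240.6, 103.0]
ee_rot: [-180.0, 0.0, -173.3]
force: [1.3, -2.9, 2.1]
gripper_width: 13.5
gripper_force: 20.0
```

Request:
{"method": "send_rows", "body": {"targets": [[[0, 0, 0, -0.001, 0.008, -0.001, 1], [0, 0, 0, 0, 0, 0, 1], [0, 0, 0, 0, 0, 0, 1]]]}}

```text
time_s: 14.85
ee_pos: [543.2, 242.1, 102.7]
ee_rot: [180.0, 0.0, -173.3]
force: [1.2, -2.2, 4.6]
gripper_width: 13.5
gripper_force: 20.0
```

Request:
{"method": "send_rows", "body": {"targets": [[[0, 0, 0, 0.004, -0.036, 0.003, 1], [0, 0, 0, 0.004, -0.036, 0.003, 1], [0, 0, 0, 0.004, -0.036, 0, 1], [0, 0, 0, 0.004, -0.036, -0.003, 1], [0, 0, 0, 0.004, -0.036, -0.004, 1], [0, 0, 0, 0, -0.006, 0, 1], [0, 0, 0, 0, 0, 0, 1]]]}}

```text
time_s: 15.55
ee_pos: [546.9, 206.4, 102.1]
ee_rot: [179.7, 0.0, -173.5]
force: [-1.2, 9.2, 2.0]
gripper_width: 13.3
gripper_force: 20.0
```

```bash
cat > jaw.py <<'E'
from w import *
import sys
s=env.state(); print(s["time_s"],s["ee_pos"].round(1),s["force"].round(1))
K,R,t=cam("wrist"); im,d=optics.grab_frame("wrist"); cv2.imwrite(f"pics/{sys.argv[1]}.png",im[:,:,::-1]); P=cloud(K,R,t,d)
F=np.array([520.7,432.8,0]); c,sn=np.cos(.113),np.sin(.113)
Q=(P-F)@np.array([[-sn,c,0],[-c,-sn,0],[0,0,1]]).T+[115,0,0]
ok=(d>0)&(abs(Q[...,1])<40)
for n,lo,hi,z0,z1 in (("jaw",-20,52,50,72),("drum",20,112,76,90),("fence",100,140,60,74)):
    q=Q[ok&(Q[...,0]>lo)&(Q[...,0]<hi)&(Q[...,2]>z0)&(Q[...,2]<z1)]
    if len(q)>10: print(n,len(q),np.percentile(q,[2,50,98],axis=0).round(1).tolist())
E
python3 jaw.py j1
```

```text
15.55 [546.9 206.4 102.1] [-1.2  9.2  2. ]
jaw 3181 [[13.8, -27.8, 50.8], [15.7, 2.5, 63.4], [25.6, 29.6, 65.7]]
drum 243 [[56.7, -11.1, 76.1], [58.9, 0.2, 77.6], [62.6, 10.2, 79.9]]
```

One tooth taken: the jaw is now at about x 25. Strokes 2 and 3, reading the force partway through each push.

Request:
{"method": "send_rows", "body": {"targets": [[[0, 0, 0, -0.004, 0.036, 0.004, 1], [0, 0, 0, -0.004, 0.036, 0.003, 1], [0, 0, 0, -0.004, 0.036, 0, 1], [0, 0, 0, -0.003, 0.03, -0.002, 1]]]}}

```text
time_s: 16.0
ee_pos: [544.0, 232.1, 103.2]
ee_rot: [-179.9, -0.0, -173.3]
force: [2.0, -2.8, 2.7]
gripper_width: 13.9
gripper_force: 20.0
```

Request:
{"method": "send_rows", "body": {"targets": [[[0, 0, 0, -0.005, 0.042, -0.003, 1], [0, 0, 0, 0, 0.006, 0, 1], [0, 0, 0, 0, 0, 0, 1], [0, 0, 0, 0.004, -0.036, 0.003, 1], [0, 0, 0, 0.004, -0.036, 0.003, 1], [0, 0, 0, 0.004, -0.036, 0, 1], [0, 0, 0, 0.004, -0.036, -0.003, 1], [0, 0, 0, 0.004, -0.036, -0.004, 1], [0, 0, 0, 0, -0.006, 0, 1], [0, 0, 0, 0, 0, 0, 1]]]}}

```text
time_s: 17.0
ee_pos: [546.6, 206.3, 102.5]
ee_rot: [179.7, -0.0, -173.5]
force: [-2.1, 9.6, 2.3]
gripper_width: 13.1
gripper_force: 20.0
```

Request:
{"method": "send_rows", "body": {"targets": [[[0, 0, 0, -0.004, 0.036, 0.004, 1], [0, 0, 0, -0.004, 0.036, 0.003, 1], [0, 0, 0, -0.004, 0.036, 0, 1], [0, 0, 0, -0.003, 0.03, -0.002, 1]]]}}

```text
time_s: 17.4
ee_pos: [543.9, 232.0, 103.3]
ee_rot: [-179.9, -0.0, -173.3]
force: [0.8, -2.9, 2.6]
gripper_width: 13.3
gripper_force: 20.0
```

Request:
{"method": "send_rows", "body": {"targets": [[[0, 0, 0, -0.005, 0.042, -0.003, 1], [0, 0, 0, 0, 0.006, 0, 1], [0, 0, 0, 0, 0, 0, 1], [0, 0, 0, 0.004, -0.036, 0.003, 1], [0, 0, 0, 0.004, -0.036, 0.003, 1], [0, 0, 0, 0.004, -0.036, 0, 1], [0, 0, 0, 0.004, -0.036, -0.003, 1], [0, 0, 0, 0.004, -0.036, -0.004, 1], [0, 0, 0, 0, -0.006, 0, 1], [0, 0, 0, 0, 0, 0, 1]]]}}

```text
time_s: 18.4
ee_pos: [546.7, 206.4, 102.6]
ee_rot: [179.7, 0.0, -173.5]
force: [-1.8, 8.4, 2.1]
gripper_width: 13.3
gripper_force: 20.0
```

```bash
python3 jaw.py j3
```

```text
18.4 [546.7 206.4 102.6] [-1.8  8.4  2.1]
jaw 3691 [[-15.4, -27.8, 50.2], [31.1, 1.9, 62.5], [41.5, 29.5, 65.7]]
drum 269 [[57.1, -11.0, 76.1], [59.1, -0.1, 77.8], [62.8, 10.4, 79.7]]
```

Request:
{"method": "send_rows", "body": {"targets": [[[0, 0, 0, -0.004, 0.036, 0.004, 1], [0, 0, 0, -0.004, 0.036, 0.003, 1], [0, 0, 0, -0.004, 0.036, 0, 1], [0, 0, 0, -0.003, 0.03, -0.002, 1]]]}}

```text
time_s: 18.85
ee_pos: [544.0, 232.1, 103.5]
ee_rot: [-179.9, -0.0, -173.3]
force: [0.6, -3.7, 3.4]
gripper_width: 13.3
gripper_force: 20.0
```

Request:
{"method": "send_rows", "body": {"targets": [[[0, 0, 0, -0.005, 0.042, -0.003, 1], [0, 0, 0, 0, 0.006, 0, 1], [0, 0, 0, 0, 0, 0, 1], [0, 0, 0, 0.004, -0.036, 0.003, 1], [0, 0, 0, 0.004, -0.036, 0.003, 1], [0, 0, 0, 0.004, -0.036, 0, 1], [0, 0, 0, 0.004, -0.036, -0.003, 1], [0, 0, 0, 0.004, -0.036, -0.004, 1], [0, 0, 0, 0, -0.006, 0, 1], [0, 0, 0, 0, 0, 0, 1]]]}}

```text
time_s: 19.85
ee_pos: [546.9, 206.4, 103.0]
ee_rot: [179.7, 0.0, -173.5]
force: [-1.5, 8.5, 3.4]
gripper_width: 13.7
gripper_force: 20.0
```

```bash
python3 jaw.py j4
```

```text
19.85 [546.9 206.4 103. ] [-1.5  8.5  3.4]
jaw 3764 [[-7.3, -27.7, 50.2], [39.0, 1.8, 62.4], [49.4, 29.4, 65.7]]
drum 290 [[57.0, -11.1, 76.1], [59.0, -0.1, 78.0], [62.8, 10.1, 80.1]]
```

Request:
{"method": "send_rows", "body": {"targets": [[[0, 0, 0, -0.004, 0.036, 0.004, 1], [0, 0, 0, -0.004, 0.036, 0.003, 1], [0, 0, 0, -0.004, 0.036, 0, 1], [0, 0, 0, -0.003, 0.03, -0.002, 1]]]}}

```text
time_s: 20.3
ee_pos: [544.2, 232.1, 103.8]
ee_rot: [-179.9, 0.0, -173.3]
force: [0.8, -3.8, 3.3]
gripper_width: 13.4
gripper_force: 20.0
```

Request:
{"method": "send_rows", "body": {"targets": [[[0, 0, 0, -0.005, 0.042, -0.003, 1], [0, 0, 0, 0, 0.006, 0, 1], [0, 0, 0, 0, 0, 0, 1], [0, 0, 0, 0.004, -0.036, 0.003, 1], [0, 0, 0, 0.004, -0.036, 0.003, 1], [0, 0, 0, 0.004, -0.036, 0, 1], [0, 0, 0, 0.004, -0.036, -0.003, 1], [0, 0, 0, 0.004, -0.036, -0.004, 1], [0, 0, 0, 0, -0.006, 0, 1], [0, 0, 0, 0, 0, 0, 1]]]}}

```text
time_s: 21.3
ee_pos: [546.9, 206.4, 103.1]
ee_rot: [179.7, 0.0, -173.5]
force: [-1.7, 8.3, 1.9]
gripper_width: 13.4
gripper_force: 20.0
```

```bash
sed -i 's/-20,52,50/-20,58,50/' jaw.py; python3 jaw.py j5
```

```text
21.3 [546.9 206.4 103.1] [-1.7  8.3  1.9]
jaw 4296 [[-2.2, -27.6, 50.2], [43.2, 2.6, 62.6], [57.7, 29.4, 68.3]]
drum 236 [[57.8, -11.4, 76.1], [59.7, -0.0, 77.6], [63.4, 10.4, 79.9]]
```

View pics/j5.png

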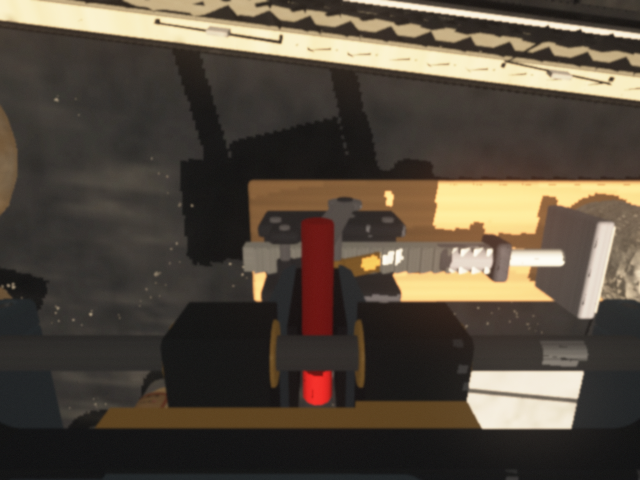

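The jaw now meets the drum: it moved only about 4–5 mm of the 8 mm tooth. The touch came in this stroke, and the handle force rose. Two more full strokes.

Request:
{"method": "send_rows", "body": {"targets": [[[0, 0, 0, -0.004, 0.036, 0.004, 1], [0, 0, 0, -0.004, 0.036, 0.003, 1], [0, 0, 0, -0.004, 0.036, 0, 1], [0, 0, 0, -0.003, 0.03, -0.002, 1]]]}}

```text
time_s: 21.75
ee_pos: [544.2, 231.1, 104.2]
ee_rot: [-179.8, 0.0, -173.3]
force: [0.7, -5.8, 3.4]
gripper_width: 13.9
gripper_force: 20.0
```

Request:
{"method": "send_rows", "body": {"targets": [[[0, 0, 0, -0.005, 0.042, -0.003, 1], [0, 0, 0, 0, 0.006, 0, 1], [0, 0, 0, 0, 0, 0, 1], [0, 0, 0, 0.004, -0.036, 0.003, 1], [0, 0, 0, 0.004, -0.036, 0.003, 1], [0, 0, 0, 0.004, -0.036, 0, 1], [0, 0, 0, 0.004, -0.036, -0.003, 1], [0, 0, 0, 0.004, -0.036, -0.004, 1], [0, 0, 0, 0, -0.006, 0, 1], [0, 0, 0, 0, 0, 0, 1]]]}}

```text
time_s: 22.75
ee_pos: [546.8, 206.4, 103.1]
ee_rot: [179.7, 0.0, -173.4]
force: [-1.7, 8.5, 1.4]
gripper_width: 13.3
gripper_force: 20.0
```

```bash
python3 jaw.py j6
```

```text
22.75 [546.8 206.4 103.1] [-1.7  8.5  1.4]
jaw 4229 [[5.2, -27.5, 50.3], [43.5, 2.6, 62.6], [57.8, 29.3, 68.2]]
drum 232 [[57.8, -11.2, 76.1], [59.8, -0.2, 77.6], [63.4, 9.9, 79.7]]
```

Pinch is now about 9–10 N. Last full stroke, expected to reach about 16 N.

Request:
{"method": "send_rows", "body": {"targets": [[[0, 0, 0, -0.004, 0.036, 0.004, 1], [0, 0, 0, -0.004, 0.036, 0.003, 1], [0, 0, 0, -0.004, 0.036, 0, 1], [0, 0, 0, -0.003, 0.03, -0.002, 1]]]}}

```text
time_s: 23.2
ee_pos: [544.3, 229.6, 104.6]
ee_rot: [-179.7, -0.0, -173.3]
force: [0.7, -6.8, 5.2]
gripper_width: 12.9
gripper_force: 20.0
```

Request:
{"method": "send_rows", "body": {"targets": [[[0, 0, 0, -0.005, 0.042, -0.003, 1], [0, 0, 0, 0, 0.006, 0, 1], [0, 0, 0, 0, 0, 0, 1], [0, 0, 0, 0.004, -0.036, 0.003, 1], [0, 0, 0, 0.004, -0.036, 0.003, 1], [0, 0, 0, 0.004, -0.036, 0, 1], [0, 0, 0, 0.004, -0.036, -0.003, 1], [0, 0, 0, 0.004, -0.036, -0.004, 1], [0, 0, 0, 0, -0.006, 0, 1], [0, 0, 0, 0, 0, 0, 1]]]}}

```text
time_s: 24.2
ee_pos: [546.8, 206.4, 103.3]
ee_rot: [179.8, 0.0, -173.4]
force: [-0.7, 8.3, 2.4]
gripper_width: 13.7
gripper_force: 20.0
```

```bash
python3 jaw.py j7
```

```text
24.2 [546.8 206.4 103.3] [-0.7  8.3  2.4]
jaw 4203 [[13.1, -27.4, 50.2], [43.7, 2.4, 62.5], [57.7, 29.3, 67.7]]
drum 236 [[57.9, -11.6, 76.1], [59.9, -0.0, 77.5], [63.9, 10.4, 79.7]]
```

Tooth taken, with the jaw compressed about 19 mm (≈15 N). I'll release the handle at rest and lift away.

Request:
{"method": "send_rows", "body": {"targets": [[[0, 0, 0, 0, 0.003, 0, 0.5], [0, 0, 0, 0, 0, 0, 0], [0, 0, 0, 0, 0, 0, -0.5], [0, 0, 0, 0, 0, 0, -0.5], [0, 0, 0, 0, 0, 0, -0.5], [0, 0, 0, 0, 0, 0, -0.5], [0, 0, 0, 0, 0, 0, -0.5], [0, 0, 0, 0, 0, 0, -0.5]]]}}

```text
time_s: 25.05
ee_pos: [547.0, 205.3, 103.3]
ee_rot: [-180.0, -0.0, -173.3]
force: [-0.2, -0.5, -0.0]
gripper_width: 68.2
gripper_force: 0.0
```

Request:
{"method": "send_rows", "body": {"targets": [[[0, 0, 0, 0, 0, 0.05, -0.5], [0, 0, 0, 0, 0, 0.15, -0.5], [0, 0, 0, 0, 0, 0.2, -0.5], [0, 0, 0, 0, 0, 0.2, -0.5], [0, 0, 0, 0, 0, 0.15, -0.5], [0, 0, 0, 0, 0, 0, -0.5], [0, 0, 0, 0, 0, 0, -0.5]]]}}

```text
time_s: 25.75
ee_pos: [547.1, 205.4, 254.4]
ee_rot: [180.0, 0.1, -173.3]
force: [-0.5, 0.1, -0.5]
gripper_width: 68.2
gripper_force: 0.0
```

```bash
python3 jaw.py end
python3 - <<'E'
from w import *
im,d,P=shot("w9",["drum"],[("drum",12),("handle",118)])
i=im.astype(int); m=(i[...,0]>90)&(i[...,0]>2*i[...,1])&(i[...,0]>2*i[...,2])&(d>0)&(P[...,2]>90)&(P[...,2]<150); q=P[m]
print(len(q),q.mean(0).round(1)); print(env.state()["force"])
E
```

```text
25.75 [547.1 205.4 254.4] [-0.5  0.1 -0.5]
jaw 1383 [[13.1, -27.1, 50.2], [44.8, 2.3, 63.0], [57.7, 29.5, 67.3]]
drum 2671 [[60.5, -22.0, 76.8], [83.4, 3.8, 80.2], [107.2, 27.0, 82.3]]
fence 1383 [[113.8, -38.2, 61.1], [120.3, 2.9, 67.2], [128.2, 38.7, 69.0]]
drum 0.66 [526. 212.] 4026 lo [492.4 374.8  27.9] hi [547.2 423.8  82.1]
   top z 81.7 mean [520.8 399.9  79.8] circle 521.9 402.6 28.5
 place drum 0.73 [336. 210.] [550.6 225.6  12. ]
 place drum 0.71 [500. 203.] [521.6 399.5  12. ]
 place handle 0.87 [318. 233.] [549.1 206.3 118. ]
1574 [546.2 205.9 121.7]
[-0.46912721  0.73190022  0.28080913]
```

View pics/w9.png

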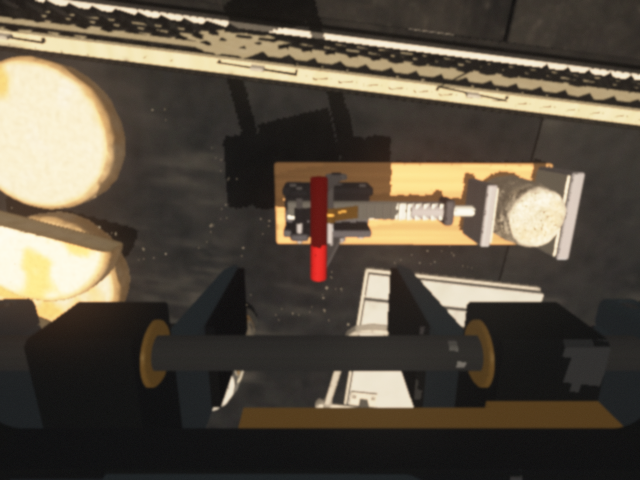

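The drum (pixel 530,215) stands upright between the jaw (488,215) and the fence. The red bar (318,230) is back at rest at y ≈ 206, and the arm is clear. I'm handing it in.

```bash
python3 -c "
from workcell import env
print(env.job_done())"
```

```text
the job is handed in; nothing more can be done
None
```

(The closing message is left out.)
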